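# Seat a candlestick in its display dock

### The job

Stand the black candlestick on the shelf in front of the wooden dock's open mouth and slide it sideways, foot under the lip, until the foot meets the sprung pad hidden at the back. Push it gently home so that the pad clearly gives (about 7 N beyond what the sliding itself takes) and hold that for about half a second, without ever ramming it to the pad's hard stop; then let go, leaving it upright and resting against the pad. Do not disturb the brass candlestick or the other goods.

Things in the scene. Friction and masses are not known exactly. Their poses are not given: they have to be found in the camera images.
- candlestick_center (a point): Black candlestick, 0.5 to 0.75 kg: round foot 82 mm across and 10 mm thick, with a plain round upright stem 22 mm across on its middle, 92 mm tall in all. It stands on the table. The point lies on the stem's axis 52 mm above the foot's underside, the height to grip; z runs up the stem. Yaw does not matter.
- brass_stick_center (a point): Brass candlestick of the same shape and size, to be left alone; point on its axis 52 mm above its underside. It and the black one swap places between episodes.
- dock: Wooden retaining dock fixed to the table, 116 mm wide (its x), y from -104 to +62 mm, top at 20 mm. Origin on the table, on the channel's centre line; x across the channel, y out through the mouth, z up. Channel 88 mm wide, no floor (the foot slides on the table), open at y = +62 mm. The candlestick is seated by moving it along the dock's -y.
- dock_mouth (a point): Middle of the dock's mouth, on the centre line at y = +62 mm of the dock, 10 mm above the table; axes as the dock's. Flared guides, 20 mm high, reach 28 mm farther out and widen to 114 mm. The candlestick slides on the table against 2 to 8 N of friction.
- slot_end (a point): Inner end of the stem slot, on the centre line at y = -52 mm of the dock, at the lip's top, 20 mm above the table. The lip is 6 mm thick, its underside 14 mm above the table; it covers the whole channel but for this slot, 32 mm wide, that runs in from the mouth.
- dock_back (a point): Middle of the dock's back end, on the table at y = -104 mm of the dock. Under the lip here hides a sprung pad; its place is adjustable, in the dark and not measured: the foot first touches it with the stem's axis anywhere from y = -12 to -34 mm. It then gives along -y, 2 N per mm, to a hard stop after 5 mm (10 N). On release it pushes back a few mm until friction holds the foot, still touching.
- carafe: Tall green glass carafe, 90 mm across, 190 mm tall, on the table at the left. Bystander; origin at the centre of its underside.
- tumbler_a: Green glass tumbler, 60 mm across, 70 mm tall, on the tray. Bystander; origin at the centre of its underside.
- tumbler_b: Green glass tumbler, 60 mm across, 70 mm tall, on the table to the left. Bystander; origin at the centre of its underside.
- tumbler_c: Green glass tumbler, 60 mm across, 70 mm tall, on the table near the middle. Bystander; origin at the centre of its underside.
- glass_bowl: Small green glass bowl, 90 mm across, 45 mm tall, on the tray. Bystander; origin at the centre of its underside.
- stone_bowl: Dark bowl, 150 mm across, 40 mm tall, on the table at the right. Bystander; origin at the centre of its underside.
Not all that is in view belongs to the job. What is meant by the dock is not blue, and is the larger of those in its own colour.

How it is judged (in metres and radians):
On the way, in this order (a step that is already met when the one before it is completed fails the run):
1. the candlestick's foot has entered the dock under the lip (its axis less than 45 mm from the dock's origin along the channel, upright, foot down) (y of candlestick_center in the frame of dock between -0.045 and 0.045 m and x of candlestick_center in the frame of dock between -0.006 and 0.006 m and height (world z) of candlestick_center below 0.06 m and angle between candlestick_center's own z axis and vertical below 0.1 rad), for 0.1 s.
2. the foot is pushed against the sprung pad with at least 4 N for 0.3 s (contact force between candlestick and pad above 4 N and x of candlestick_center in the frame of dock between -0.006 and 0.006 m and height (world z) of candlestick_center below 0.06 m and angle between candlestick_center's own z axis and vertical below 0.1 rad), for 0.3 s.
At the end, for the whole second after the job is handed in: The black candlestick stands released and at rest in the dock's channel, within 6 mm of its centre line, upright within 0.1 rad, foot down under the lip and still touching the sprung pad (contact force above 0.3 N) (y of candlestick_center in the frame of dock between -0.042 and -0.006 m and contact force between candlestick and pad above 0.3 N and linear speed of candlestick below 0.02 m/s and x of candlestick_center in the frame of dock between -0.006 and 0.006 m and height (world z) of candlestick_center below 0.06 m and angle between candlestick_center's own z axis and vertical below 0.1 rad).
It fails at once if the candlestick is pressed on the sprung pad with more than 14 N (rammed to its hard stop) (contact force between candlestick and pad above 14 N).
It fails at once if the candlestick is forced against the dock with more than 25 N (contact force between candlestick and dock above 25 N).
It fails at once if the brass candlestick or another bystander is moved by more than 15 mm (distance of any of carafe, tumbler_a, tumbler_b, tumbler_c, glass_bowl, stone_bowl, brass_stick_center from where it was at the start of the episode above 0.015 m).
It also fails if it takes over 67 s, if anything falls off the work surface, if the arm or the gripper's body presses on something with over 40 N, if the wrist force passes 120 N, or if a joint passes its speed limit or range.

### The arm

A 6-joint arm with a two-finger parallel gripper is mounted at the origin on the work surface. World frame = base frame: x ahead of the robot, y to its left, z up, the work surface at z = 0. Lengths are in mm, angles in rad, forces in N, time in s.
With the tool pointing down it reaches from about 350 to 875 mm from the base axis. Payload 15.5 kg.
Tool frame: the origin (TCP) lies midway between the tips of the shut fingers; the grasp point (between the pads) lies 19 mm behind it; z points along the fingers, y is the line along which they close (so a half turn about z gives the same grasp; the last joint's range is limited). The gripper opens to 85 mm and grips with 20 to 120 N. Pads are 22 mm wide; open, the fingers measure 114 mm over their backs; the gripper's body (76 mm by 85 mm) begins 54 mm behind the grasp point. The pads swing forward as they close: fully open they stand 13 mm farther back than shut.
Start: joints at [-1.264, 0.494, 1.345, -0, 1.302, -0.096], TCP at [244.423, -575.225, 231.277] pointing down, gripper open.
Joint ranges: [-2.91, 2.91], [-0.82, 2.16], [0.22, 2.67], [-1.22, 4.37], [0.12, 2.79], [-3.08, 3.08]. Speed limits (rad/s): [1.89, 1.89, 2.57, 3.01, 3.01, 3.01].

### API

Orientations are given as a rotation vector (axis times angle).
In Python, from cell import bot gives the robot as it stands.
- The arm moves only by the tool jog_arm, never from a script. Its argument "deltas" is one flat list of numbers, 5 for each row, row after row: the shift along the tool's x, y, z in units of 25 mm (1.0 is 25 mm), then the turn about the tool's z in units of 6 degrees (1.0 is 6 degrees), then the finger opening in mm, from 0 to 85.4. In form: [tx, ty, tz, turn, grip, tx, ty, tz, turn, grip, ...]. A call has 1 to 12 rows; each row shifts and turns the commanded pose from where the row before left it, along the tool's axes as they then stand; what a row does not reach is not made up. A row lasts 1/12 s, in which the tool goes at most 41.7 mm and 7.16 degrees, less where a joint would pass 70% of its speed; a pose out of reach is approached as far as the arm can. A call is refused whole if a number of a shift passes 1 or a number of a turn 1, either way. A call with a gripper value outside its range is refused whole. The fingers move at their own pace and stop on an object; "newtons" is the grip in N (left out, the last holds). Time passes only in rows, so rows that do not move let the fingers close. It gives the time, the measured TCP pose, the force, the opening and the grip force at its end, in the units of the state.
- bot.state(): the state, without advancing time (a new reading comes with each control period).
- bot.grab_frame(name): name is "scene" or "side" or "wrist"; returns a dict with "frame" (384x512x3 uint8, red, green, blue), "range_z" (384x512 float32, mm along the optical axis (not along the pixel's ray), 0 where there is no reading), "mtx" (3x3 intrinsics, pixels), "k1" (the pictures are not rectified: a ray, as slopes to the right and down, at radius r is drawn at 1 + k1 r^2 times it, then the intrinsics apply), "T" (4x4, takes a point from camera to world coordinates). Camera axes: x right, y down, z forward; pixel columns grow to the right and rows downward; lengths in mm; the calibration is good to about 2 mm. A picture is of the moment at which its call begins.
- bot.finish_job(): hands the job in; it is judged then, once.
The state is a dict: "clock": time; "qpos": joint angles; "qd": joint speeds; "effort": joint torques, N m; "tool_pos": TCP position; "eef_rot": TCP orientation; "force": force on the tool from outside, world axes, zero at the start; "ft_torque": the same for the moment, N m; "opening": opening from 0.0 (shut) to 1.0 (fully open); "grasp_force": force on a finger pad.
Only numpy, scipy, OpenCV 4.12 (cv2) and the standard library are available. Lean on these libraries where they do the work, as an engineer would, in place of code of your own. Each camera call takes 0.05 s, during which the arm holds its last target. There are 200 camera calls.

## Working session

There is one attempt and no reset: what is moved stays moved. The work goes in short steps, Python scripts to look and compute and a tool call to move; the robot and the scene stay as the last step left them, time stands still between calls to the robot, and variables do not carry over. Pictures are saved under pics/ and viewed, at most 10 in all, crops included, and the job is handed in when it is done.

Besides the shell and the picture viewer there is one more tool, called as name(argument=value, ...), one argument or row to a line, values as JSON. jog_arm: Moves the arm, as the interface text tells. Its arguments: {"type":"object","properties":{"deltas":{"type":"array"},"newtons":{"type":"number"}},"required":["deltas"]}

```bash
mkdir -p pics
cat > h.py <<'E'
import numpy as np, cv2, pickle
from cell import bot
def grab(n):
    f=bot.grab_frame(n); pickle.dump(f,open(f'{n}.pkl','wb')); return f
def load(n): return pickle.load(open(f'{n}.pkl','rb'))
def ray(f,u,v):
    K=np.array(f['mtx'],float); k=f['k1']
    p=cv2.undistortPoints(np.array([[[u,v]]],float),K,np.array([k,0,0,0.]))[0,0]
    T=np.array(f['T']); d=T[:3,:3]@np.array([p[0],p[1],1]); return T[:3,3],d
def onz(f,u,v,z=0):
    o,d=ray(f,u,v); return o+d*(z-o[2])/d[2]
def cloud(f):
    K=np.array(f['mtx'],float); h,w=f['range_z'].shape
    g=np.stack(np.meshgrid(np.arange(w),np.arange(h)),-1).reshape(-1,1,2).astype(float)
    p=cv2.undistortPoints(g,K,np.array([f['k1'],0,0,0.])).reshape(h,w,2)
    Z=f['range_z'].astype(float); c=np.dstack([p*Z[...,None],Z]); T=np.array(f['T'])
    P=c@T[:3,:3].T+T[:3,3]; P[Z==0]=np.nan; return P
def save(n,img): cv2.imwrite('pics/'+n,img[...,::-1])
E
python3 - <<'E'
from h import *
a=grab('scene');b=grab('side');c=grab('wrist')
save('a.png',np.hstack([cv2.resize(a['frame'],(512,384))])); 
save('b.png',b['frame']);save('c.png',c['frame'])
print(bot.state()); print(a['T'],b['T'],a['k1'])
E
```

```text
{'clock': 0.15, 'qpos': array([-1.26452856e+00,  4.94073295e-01,  1.34594984e+00,  2.32705891e-06,
        1.30251764e+00, -9.55009692e-02]), 'qd': array([ 0.000373  , -0.00198013,  0.00028411,  0.00016148, -0.00018256,
        0.00104812]), 'effort': array([-6.17564383e-04, -8.82541895e+01, -3.84064794e+01, -1.94064141e-04,
        7.16635215e-03,  3.01450666e-05]), 'tool_pos': array([ 244.32758773, -574.97814218,  230.83001468]), 'eef_rot': array([-3.07749284e+00, -6.26671676e-01,  1.53108089e-04]), 'force': array([-0.22197098, -0.29731751,  0.2146865 ]), 'ft_torque': array([-0.04217376, -0.00337136,  0.02221285]), 'grasp_force': 0.0, 'opening': 1.000303760129857}
[[ 3.59527623e-01  5.16150167e-01 -7.77385936e-01  1.39121809e+03]
 [ 9.33095065e-01 -2.06512678e-01  2.94425055e-01 -2.73121040e+02]
 [-8.57251012e-03 -8.31228921e-01 -5.55864186e-01  6.89998354e+02]
 [ 0.00000000e+00  0.00000000e+00  0.00000000e+00  1.00000000e+00]] [[-9.82593094e-01 -8.84025120e-02  1.63388518e-01  3.55852752e+02]
 [-1.85769695e-01  4.64469545e-01 -8.65885479e-01  1.05825958e+03]
 [ 6.57461038e-04 -8.81165727e-01 -4.72807075e-01  6.34304961e+02]
 [ 0.00000000e+00  0.00000000e+00  0.00000000e+00  1.00000000e+00]] -0.10330647080813844
```

View pics/a.png

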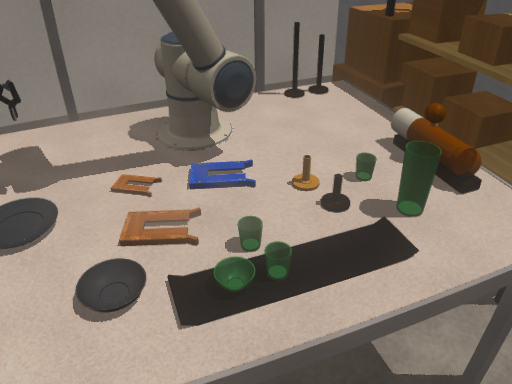

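View pics/b.png

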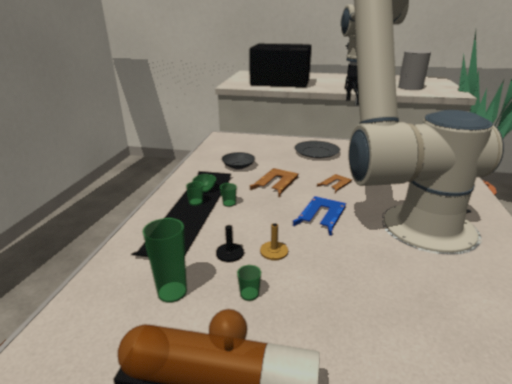

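In the scene image, the things that could be mistaken for the targets are:
- **Candlesticks:** black at (336,195), brass at (306,175), and tall black ones at (295,90) and (319,85), which are off the surface or the wrong size.
- **Docks:** large wood at (160,226), small wood at (137,184), and blue at (222,174).

I choose the black stick at (336,195) and the large wood dock at (160,226).

Run:
```python
from h import *
a=load('scene');b=load('side')
crop=a['frame'][150:270,100:370]; save('d.png',cv2.resize(crop,None,fx=2.9,fy=2.9,interpolation=cv2.INTER_CUBIC))
P=cloud(a); hsv=cv2.cvtColor(a['frame'],cv2.COLOR_RGB2HSV)
# dock
m=((hsv[...,0]<18)&(hsv[...,1]>130)).astype(np.uint8)
n,l,s,c=cv2.connectedComponentsWithStats(m)
for i in range(1,n):
  if s[i,4]>150: 
    Q=P[l==i]; print('org',s[i],c[i],np.nanmedian(Q,0),np.nanpercentile(Q[:,2],[5,50,95]))
# sticks
for nm,f,pts in(('scene',a,[(336,202),(306,182)]),('side',b,[(230,252),(274,250)])):
  for u,v in pts: print(nm,onz(f,u,v,5))
Pb=cloud(b)
for nm,Q,xy in(('scene',P,(0,0)),('side',Pb,(0,0))):
  for u,v in ([(336,202),(306,182)] if nm=='scene' else [(230,252),(274,250)]):
    x0=onz(a if nm=='scene' else b,u,v,5)
    k=(np.hypot(Q[...,0]-x0[0],Q[...,1]-x0[1])<35)&(Q[...,2]>25)&(Q[...,2]<100)
    print(nm,'stem',k.sum(),np.nanmedian(Q[k],0),np.nanmax(Q[k],0),np.nanmin(Q[k],0))
# height check
for u,v in [(300,215),(250,200)]: print('table',P[v,u])
```

```text
org [  342     0   170   175 17693] [438.81715933  71.87028768] [-121.2444187  1209.61012951   88.07976793] [-155.4729291    88.07976793  334.49527359]
org [112 175  49  19 414] [132.43236715 182.70048309] [ 287.65547408 -263.15714132   13.29954175] [10.9203972  13.29954175 15.21370825]
org [293 174  26  15 193] [307.33678756 182.7357513 ] [479.62975721 223.22279072   9.89817707] [ 7.5829928   9.89817707 15.60777743]
org [ 120  208   80   33 1319] [152.23881729 226.78771797] [ 534.5196476  -246.05382159   19.24994816] [17.10783441 19.24994816 21.63237915]
scene [589.70392469 257.91957257   5.        ]
scene [467.57151822 225.41085348   5.        ]
side [585.91690894 256.20782114   5.        ]
side [463.75144017 223.4363775    5.        ]
scene stem 193 [595.49300919 252.78213102  65.02349472] [601.19812577 267.14684843  93.99892847] [580.83014071 245.13993387  25.451805  ]
scene stem 170 [472.9974231  220.23087075  63.65758221] [480.60369227 235.87327929  94.42677456] [454.10455629 212.13954034  25.26246247]
side stem 185 [583.37770082 264.84806456  64.05923332] [597.02495349 271.9513699   94.94765616] [574.94196835 249.91036131  25.27655433]
side stem 184 [462.56898188 233.52059066  65.02619957] [473.37471898 239.71390507  95.64720421] [452.57909998 216.22907855  25.24597467]
table [6.00167875e+02 1.42115460e+02 3.42640672e-01]
table [ 4.85174334e+02  4.13437061e+01 -8.73034314e-02]
```

View pics/d.png

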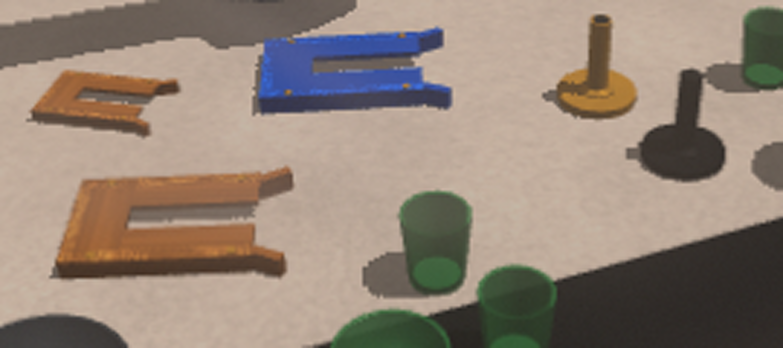

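The crop confirms both choices: the black stick is at about (336,200) and the large wood dock has its mouth facing right. Next I'll measure the dock axis and tumbler_c.

```bash
cat >> h.py <<'E'
def dock(f,near=(535,-245),R=150):
    """dock pose from top-surface pixels via depth-selected orange mask, rays on z=20"""
    hsv=cv2.cvtColor(f['frame'],cv2.COLOR_RGB2HSV); P=cloud(f)
    m=((hsv[...,0]<20)&(hsv[...,1]>100)&(hsv[...,2]>60)&(abs(P[...,2]-20)<4)&(np.hypot(P[...,0]-near[0],P[...,1]-near[1])<R)).astype(np.uint8)
    n,l,s,c=cv2.connectedComponentsWithStats(m); i=1+np.argmax(s[1:,4])
    v,u=np.nonzero(l==i)
    return np.array([onz(f,x,y,20)[:2] for x,y in zip(u,v)])
def fit(Q):
    """direction by long straight sides: min-area over body, iterate"""
    r=cv2.minAreaRect(Q.astype(np.float32)); return r, cv2.boxPoints(r)
E
python3 - <<'E'
from h import *
for n in('scene','side'):
  f=load(n);Q=dock(f); print(n,len(Q),fit(Q))
a=load('scene')
for nm,u,v in [('tc base',251,246),('tumA',278,275),('carafe',412,208),('tb',364,178),
   ('backfar',128.3,212.1),('backnear',120,240.7),('slot far end',100+128/2.9,150+206/2.9),('slot near end',100+124/2.9,150+226/2.9),('slot far mouth',100+258/2.9,150+202/2.9),('slot near mouth',100+254/2.9,150+226/2.9),('tip far',200.3,207.5),('tip near',198,240)]:
  print(nm,onz(a,u,v,20 if nm[0] in 'bs' or 'tip' in nm else 0)[:2].round(1))
c=load('wrist'); s=bot.state();print(np.array(c['T']).round(3),s['tool_pos'],c['mtx'])
E
```

```text
scene 1599 (((529.4829711914062, -217.3602294921875), (191.73828125, 129.23619079589844), 73.32600402832031), array([[ 440.07455, -290.65775],
       [ 563.8767 , -327.73892],
       [ 618.89136, -144.06271],
       [ 495.08923, -106.98154]], dtype=float32))
side 467 (((522.4370727539062, -211.21534729003906), (194.75631713867188, 128.40802001953125), 72.76075744628906), array([[ 432.25818 , -285.1912  ],
       [ 554.8976  , -323.2465  ],
       [ 612.61597 , -137.2395  ],
       [ 489.97656 ,  -99.184204]], dtype=float32))
tc base [667.  -22.3]
tumA [780.7   0.8]
carafe [687.9 444.2]
tb [506.8 404. ]
backfar [ 443.6 -288.8]
backnear [ 554.3 -321.7]
slot far end [ 497.9 -254.3]
slot near end [ 525.  -261.7]
slot far mouth [ 534.9 -144. ]
slot near mouth [ 566.5 -155. ]
tip far [ 494.6 -103.5]
tip near [ 620.8 -141.8]
[[ 3.91000e-01 -8.84000e-01 -2.57000e-01  3.10473e+02]
 [-9.20000e-01 -3.75000e-01 -1.09000e-01 -5.48312e+02]
 [-0.00000e+00  2.79000e-01 -9.60000e-01  3.73987e+02]
 [ 0.00000e+00  0.00000e+00  0.00000e+00  1.00000e+00]] [ 244.32758773 -574.97814218  230.83001468] [[287.38114763   0.         256.21945811]
 [  0.         287.38114763 191.90957855]
 [  0.           0.           1.        ]]
```

View pics/c.png

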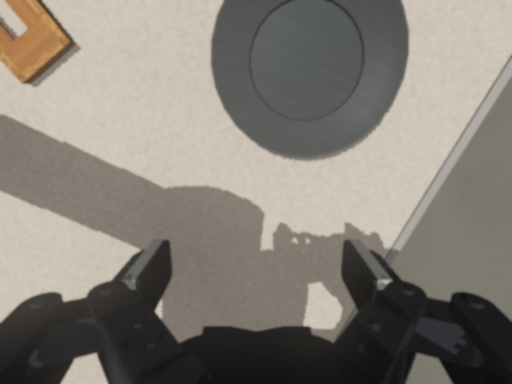

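jog_arm(
  deltas=[0,0,0,-0.93,85,0,0,0,-0.93,85,0,0,0,-0.93,85,0,0,0,-0.93,85,0,0,0,-0.93,85,0,0,0,-0.93,85,0,0,0,-0.93,85,0,0,0,-0.93,85,0,0,0,-0.93,85],
)

```text
clock: 0.9
tool_pos: [244.4, -575.1, 231.0]
eef_rot: [-2.517, -1.88, -0.0]
force: [-0.3, -0.1, -0.3]
opening: 0.999
grasp_force: 0.0
```

jog_arm(
  deltas=[0.9,0.4,0,0,85,0.9,0.4,0,0,85,0.9,0.4,0,0,85,0.9,0.4,0,0,85,0.9,0.4,0,0,85,0.9,0.4,0,0,85,0.9,0.4,0,0,85,0.9,0.4,0,0,85],
)

```text
clock: 1.57
tool_pos: [373.5, -424.8, 231.1]
eef_rot: [-2.521, -1.874, -0.0]
force: [0.1, -0.3, -0.4]
opening: 0.994
grasp_force: 0.0
```

jog_arm(
  deltas=[0.9,0.4,0,0,85,0.9,0.4,0,0,85,0.9,0.4,0,0,85,0.9,0.4,0,0,85,0.9,0.4,0,0,85,0.9,0.4,0,0,85,0.9,0.4,0,0,85,0.9,0.4,0,0,85,0.3,0.2,0,0,85,0,0,0,0,85,0,0,0,0,85,0,0,0,0,85],
)

```text
clock: 2.57
tool_pos: [507.8, -271.6, 231.2]
eef_rot: [-2.522, -1.873, 0.001]
force: [-0.4, -0.4, 0.4]
opening: 0.992
grasp_force: 0.0
```

Run:
```python
from h import *
c=grab('wrist'); save('e.png',c['frame']); s=bot.state(); print(s['tool_pos'],s['eef_rot'],s['force'],s['clock'])
Q=dock(c,(525,-207),170); print(len(Q),fit(Q)); print(np.array(c['T']).round(3))
```

```text
[ 507.68966129 -271.73510214  231.20469987] [-2.52217721e+00 -1.87275190e+00  4.94522045e-04] [-0.20289274 -0.0955449  -0.51583912] 2.6167
10932 (((525.5079956054688, -215.92697143554688), (191.9022674560547, 127.41213989257812), 71.7914810180664), array([[ 435.00952, -287.16678],
       [ 556.0416 , -326.98004],
       [ 616.0065 , -144.68716],
       [ 494.97437, -104.8739 ]], dtype=float32))
[[ 9.57000e-01 -2.78000e-01 -8.10000e-02  5.29073e+02]
 [-2.89000e-01 -9.19000e-01 -2.68000e-01 -2.04667e+02]
 [ 0.00000e+00  2.80000e-01 -9.60000e-01  3.74361e+02]
 [ 0.00000e+00  0.00000e+00  0.00000e+00  1.00000e+00]]
```

View pics/e.png

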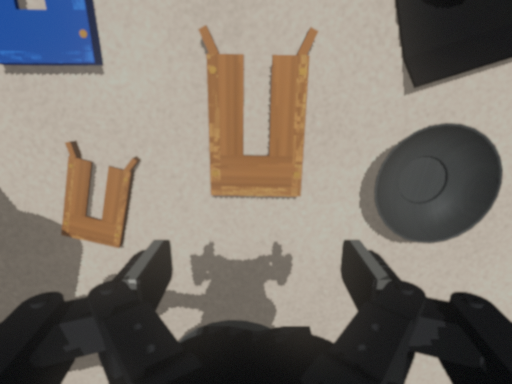

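Wrist view: the dock fills cols 208–315, rows 28–197. The slot spans cols 244–271, with its end at row 155 and the mouth at row 55. Fitting the slot edges and outer sides will give the precise centre line.

Run:
```python
from h import *
f=load('wrist'); hsv=cv2.cvtColor(f['frame'],cv2.COLOR_RGB2HSV)
m=(hsv[...,1]>110)&(hsv[...,0]<20)
L,R,OL,OR=[],[],[],[]
for v in range(65,146):
    c=258
    l=c
    while not m[v,l]: l-=1
    r=c
    while not m[v,r]: r+=1
    L.append(onz(f,l+.5,v,20)[:2]);R.append(onz(f,r-.5,v,20)[:2])
    row=np.nonzero(m[v,195:330])[0]+195
    OL.append(onz(f,row[0]-.5,v,20)[:2]);OR.append(onz(f,row[-1]+.5,v,20)[:2])
def line(A):
    vx,vy,x,y=cv2.fitLine(np.array(A,np.float32),cv2.DIST_HUBER,0,.01,.01).ravel(); s=np.sign(vy); return np.array([vx,vy])*s,np.array([x,y])
ls=[line(A) for A in(L,R,OL,OR)]
for d,p in ls: print(np.degrees(np.arctan2(d[1],d[0])),p)
d=np.mean([ls[0][0],ls[1][0]],0);d/=np.linalg.norm(d);n=np.array([d[1],-d[0]])
print('offsets',[float(p@n) for _,p in ls])
col=m[:,258];v=np.nonzero(col[100:190])[0][0]+100;e=onz(f,258,v-.5,20)[:2]
v2=np.nonzero(m[60:,257])[0];
# mouth ends
for u in(225,235,280,290):
    v=np.nonzero(m[30:100,u])[0][0]+30; print('mouth s',onz(f,u,v-.5,20)[:2]@d)
print('slot end s',e@d)
mid=np.mean([p@n for _,p in ls[:2]]); 
o=d*(e@d+52)+n*mid; print('origin',o,'dir',np.degrees(np.arctan2(d[1],d[0])))
```

```text
71.38172 [ 512.4917 -201.7254]
72.19015 [ 548.0268  -201.40201]
72.23726 [ 476.2733  -185.93205]
72.08726 [ 584.86365 -218.71571]
offsets [549.8663940429688, 583.5199584960938, 510.52618408203125, 623.9228515625]
mouth s 27.440087355941962
mouth s 27.734469619115796
mouth s 27.963872613115676
mouth s 28.224325991917972
slot end s -85.35868321440935
origin [ 527.87233317 -208.81747565] dir 71.785934
```

jog_arm(
  deltas=[0.95,-0.2,0,0.2,70,0.95,-0.2,0,0,70,0.95,-0.2,0,0,70,0.95,-0.2,0,0,70,0.95,-0.2,0,0,70,0.95,-0.2,0,0,70,0.95,-0.2,0,0,70,0.95,-0.2,0,0,70,0.95,-0.2,0,0,70,0.95,-0.2,0,0,70],
)

```text
clock: 3.45
tool_pos: [533.3, -29.4, 231.4]
eef_rot: [2.542, 1.846, -0.0]
force: [0.3, -0.3, -0.1]
opening: 0.82
grasp_force: 0.0
```

jog_arm(
  deltas=[0.95,-0.2,0,0,70,0.95,-0.2,0,0,70,0.95,-0.2,0,0,70,0.95,-0.2,0,0,70,0.95,-0.2,0,0,70,0.95,-0.2,0,0,70,0.95,-0.2,0,0,70,0.95,-0.2,0,0,70,0.2,0,0,0,70,0,0,0,0,70,0,0,0,0,70,0,0,0,0,70],
)

```text
clock: 4.45
tool_pos: [555.6, 166.9, 231.3]
eef_rot: [2.542, 1.846, -0.001]
force: [0.1, -0.2, -0.1]
opening: 0.819
grasp_force: 0.0
```

Run:
```python
from h import *
c=grab('wrist'); save('f.png',c['frame']); s=bot.state(); print(s['tool_pos'],s['eef_rot'],s['force'],s['clock'])
P=cloud(c)
g=cv2.cvtColor(c['frame'],cv2.COLOR_RGB2HSV)
k=(np.hypot(P[...,0]-588,P[...,1]-258)<60)&(g[...,2]<90)
for lo,hi in((4,16),(80,100)):
  q=k&(P[...,2]>lo)&(P[...,2]<hi); v,u=np.nonzero(q)
  n,l,st,_=cv2.connectedComponentsWithStats(q.astype(np.uint8)); i=1+np.argmax(st[1:,4]); v,u=np.nonzero(l==i)
  (cx,cy),r=cv2.minEnclosingCircle(np.stack([u,v],1).astype(np.float32)); z=10 if lo==4 else 92
  print(lo,st[i],cx,cy,r,onz(c,cx,cy,z),np.median(P[l==i],0))
```

```text
[555.59143388 166.98880321 231.3195727 ] [ 2.54210924e+00  1.84570199e+00 -4.36843044e-04] [-0.17730827 -0.25254289  0.31489229] 4.5
4 [ 227   51   65   71 3106] 259.1015930175781 85.67131805419922 35.3912353515625 [589.64423639 256.41237653  10.        ] [588.02187552 254.2539406   10.6674143 ]
80 [249  68  23  25 463] 260.0 80.0 12.649210929870605 [589.37623926 255.63195648  92.        ] [589.37874564 255.71485501  92.95878275]
```

View pics/f.png

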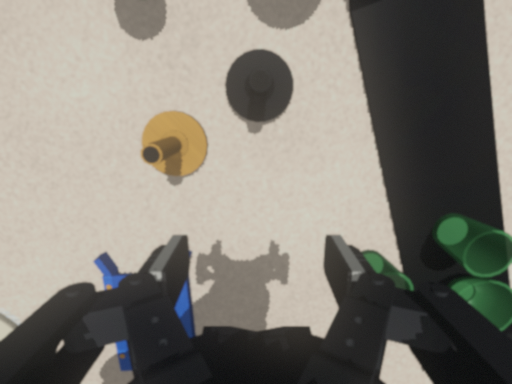

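The wrist view shows the black stick at (259,85) and the brass one at (174,145), well clear of the fingers. Moving over it and going down.

jog_arm(
  deltas=[0.9,0,0,0,70,0.9,0,0,0,70,0.9,0.1,0,0,70,0.9,0.08,0,0,70,0.2,0,0.5,0,70,0,0,0.9,0,70,0,0,0.9,0,70,0,0,0.9,0,70,0,0,0.9,0,70,0,0,0.5,0,70,0,0,0,0,70],
)

```text
clock: 5.42
tool_pos: [587.5, 255.5, 113.1]
eef_rot: [-2.541, -1.845, 0.008]
force: [-0.7, -1.1, -0.1]
opening: 0.819
grasp_force: 0.0
```

jog_arm(
  deltas=[0,0,0.9,0,70,0,0,0.9,0,70,0,0,0.9,0,70,0,0,0.5,0,70,0,0,0.2,0,70,0,0,0,0,70,0,0,0,0,70],
)

```text
clock: 6.0
tool_pos: [589.8, 257.2, 32.3]
eef_rot: [2.541, 1.847, 0.002]
force: [-0.0, 0.5, 0.4]
opening: 0.822
grasp_force: 0.0
```

jog_arm(
  deltas=[0,0,0,0,10,0,0,0,0,10,0,0,0,0,10,0,0,0,0,10,0,0,0,0,10,0,0,0,0,10,0,0,0,0,10,0,0,0,0,10,0,0,0,0,10,0,0,0,0,10],
  newtons=50,
)

```text
clock: 6.83
tool_pos: [589.3, 257.5, 32.0]
eef_rot: [2.541, 1.847, 0.001]
force: [-2.0, -0.1, 7.5]
opening: 0.244
grasp_force: 48.6
```

```bash
python3 -c "
from h import *
print(bot.state())"
```

```text
{'clock': 6.8333, 'qpos': array([3.19038628e-01, 7.47962971e-01, 1.47422026e+00, 8.60936810e-05,
       9.18777369e-01, 6.32370123e-01]), 'qd': array([-1.55919042e-03, -1.07611430e-03,  6.82845067e-06, -6.91321394e-04,
        1.24398653e-03, -1.69070404e-03]), 'effort': array([-2.55395081e-01, -9.35607433e+01, -2.61474717e+01, -8.81208968e-02,
       -7.22930320e-01, -1.17914265e-02]), 'tool_pos': array([589.31980947, 257.45733879,  31.98267062]), 'eef_rot': array([2.54078240e+00, 1.84749223e+00, 9.78327670e-04]), 'force': array([-2.00530316, -0.05915476,  7.54811194]), 'ft_torque': array([-0.08678409,  0.38893038, -0.00293896]), 'grasp_force': 48.555999398231506, 'opening': 0.24407003639096972}
```

jog_arm(
  deltas=[0,0,-0.4,0,10,0,0,-0.8,0,10,-0.3,0.1,-0.3,0,10,-0.7,0.2,0,0,10,-0.9,0.22,0,0,10,-0.9,0.22,0,0,10,-0.9,0.22,0,0,10,-0.9,0.22,0,0,10,-0.9,0.22,0,0,10,-0.9,0.22,0,0,10],
)

```text
clock: 7.67
tool_pos: [577.9, 91.0, 68.9]
eef_rot: [2.541, 1.848, -0.0]
force: [0.9, -0.2, -6.9]
opening: 0.241
grasp_force: 50.0
```

jog_arm(
  deltas=[-0.9,0.22,0,0,10,-0.9,0.22,0,0,10,-0.9,0.22,0,0,10,-0.9,0.22,0,0,10,-0.9,0.22,0,0,10,-0.9,0.22,0,0,10,-0.9,0.22,0,0,10,-0.8,0.28,0,0,10,-0.3,0.2,0,0,10,0,0,0,0,10,0,0,0,0,10,0,0,0,0,10],
)

```text
clock: 8.67
tool_pos: [569.1, -98.4, 68.8]
eef_rot: [-2.54, -1.847, 0.0]
force: [0.1, 0.5, -7.3]
opening: 0.247
grasp_force: 49.7
```

```bash
cat >> h.py <<'E'
O=np.array([528.,-209.]);A=np.radians(72.0);D=np.array([np.cos(A),np.sin(A)]);N=np.array([D[1],-D[0]])
def st():
    s=bot.state();p=s['tool_pos'];F=s['force'];r=s['eef_rot']
    print('t',round(s['clock'],2),'dock x,y',(p[:2]-O)@N,(p[:2]-O)@D,'z',p[2],'F x,y,z',F[:2]@N,F[:2]@D,F[2],'yaw',np.degrees(2*np.arctan(r[1]/r[0])),'grip',s['grasp_force'],'tq',s['ft_torque'].round(2))
E
python3 - <<'E'
from h import *
st(); c=grab('wrist'); a=grab('scene'); b=grab('side')
save('g.png',np.hstack([a['frame'][130:300,100:350],cv2.resize(b['frame'][130:280,200:380],None,fx=1,fy=1)[:150].repeat(1,0)]) if 0 else cv2.resize(a['frame'][130:290,90:330],None,fx=3.2,fy=3.2,interpolation=cv2.INTER_CUBIC))
P=cloud(c);x0=bot.state()['tool_pos']
for f,n in((a,'scene'),(b,'side')):
  P=cloud(f);q=(abs(P[...,0]-x0[0])<70)&(abs(P[...,1]-x0[1])<70)&(P[...,2]>20)&(P[...,2]<44)
  print(n,q.sum(),np.nanmin(P[q],0),np.nanmax(P[q],0))
E
```

```text
t 8.67 dock x,y 4.903324764109453 117.83594667483398 z 68.78045539895125 F x,y,z -0.06626786828231936 0.4858358857268856 -7.265652724631954 yaw 72.04879638165943 grip 49.70305860042572 tq [ 0.02 -0.02 -0.  ]
scene 132 [ 499.40549547 -167.24651389   20.04062697] [636.85247801 -28.52216883  43.99741688]
side 46 [ 499.33591486 -166.92146327   20.26735513] [600.14756843 -57.7398468   43.76339414]
```

View pics/g.png

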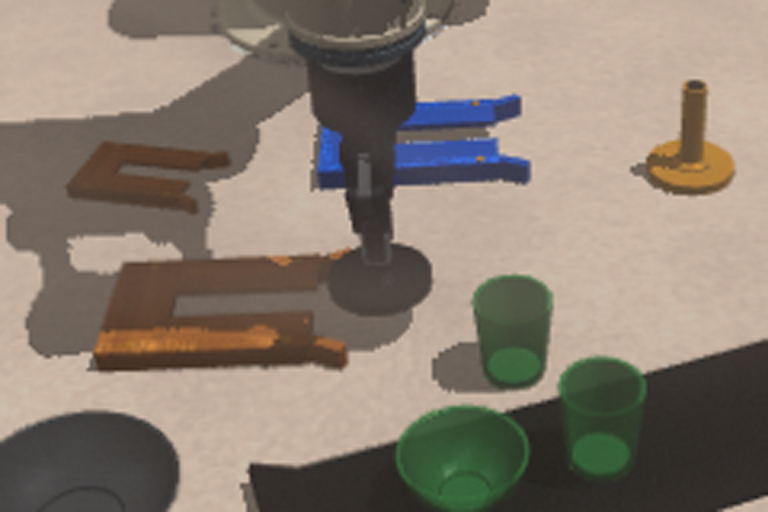

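The stick is held upright just outside the mouth, at about (380,280) in the crop. I'll correct x by −5 mm, then lower it.

jog_arm(
  deltas=[0,-0.2,0,0,10,0,0,0.3,0,10,0,0,0.5,0,10,0,0,0.4,0,10,0,0,0.15,0,10,0,0,0.08,0,10,0,0,0.02,0,10,0,0,0,0,10,0,0,0,0,10,0,0,0,0,10],
)

```text
clock: 9.65
tool_pos: [564.9, -97.5, 32.8]
eef_rot: [2.541, 1.847, 0.001]
force: [0.0, -0.3, -7.4]
opening: 0.244
grasp_force: 49.8
```

```bash
python3 -c "
from h import *
st()"
```

```text
t 9.65 dock x,y 0.6501430362951791 117.45782127577193 z 32.82880623382903 F x,y,z 0.09707084444340205 -0.2327516634625563 -7.35391592775612 yaw 72.04098019890064 grip 49.772202372550964 tq [ 0.02  0.   -0.01]
```

jog_arm(
  deltas=[0,-0.02,0.02,0,10,0,0,0,0,10,0,0,0,0,10],
)

```text
clock: 9.9
tool_pos: [564.1, -97.3, 32.1]
eef_rot: [2.541, 1.847, 0.0]
force: [0.7, 0.1, -7.3]
opening: 0.242
grasp_force: 49.8
```

jog_arm(
  deltas=[0,0,0.02,0,10,0,0,0,0,10,0,0,0,0,10],
)

```text
clock: 10.15
tool_pos: [564.2, -97.3, 32.0]
eef_rot: [2.541, 1.847, 0.0]
force: [-3.5, 0.8, 5.9]
opening: 0.243
grasp_force: 51.1
```

jog_arm(
  deltas=[0,0,-0.01,0,10,-0.2,0,0,0,10,-0.2,0,0,0,10,-0.2,0,0,0,10,-0.2,0,0,0,10],
)

```text
clock: 10.57
tool_pos: [558.4, -116.6, 32.0]
eef_rot: [2.541, 1.847, 0.002]
force: [2.1, 4.8, 2.0]
opening: 0.241
grasp_force: 50.7
```

```bash
python3 -c "
from h import *
st()"
```

```text
t 10.57 dock x,y 0.3575736383027522 97.2556068815792 z 32.01242089914129 F x,y,z 0.5069454073943158 5.201049696199395 2.015864139308877 yaw 72.03356080011254 grip 50.68448603153229 tq [ 0.79 -0.2  -0.09]
```

jog_arm(
  deltas=[-0.2,0,0,0,10,-0.2,0,0,0,10,-0.2,0,0,0,10,-0.2,0,0,0,10,-0.2,0,0,0,10,-0.2,0,0,0,10],
)

```text
clock: 11.07
tool_pos: [549.1, -145.2, 32.0]
eef_rot: [2.541, 1.847, 0.001]
force: [1.5, 5.6, 2.3]
opening: 0.242
grasp_force: 50.7
```

```bash
python3 -c "
from h import *
st()"
```

```text
t 11.07 dock x,y 0.34189390179354406 67.18773641814533 z 32.01896750661828 F x,y,z -0.3215708872488867 5.761142017341575 2.2904348156544874 yaw 72.02951352217323 grip 50.68623661994934 tq [ 0.82 -0.22 -0.08]
```

jog_arm(
  deltas=[-0.2,0,0,0,10,-0.2,0,0,0,10,-0.2,0,0,0,10,-0.2,0,0,0,10,-0.2,0,0,0,10,-0.2,0,0,0,10],
)

```text
clock: 11.57
tool_pos: [539.8, -173.7, 32.0]
eef_rot: [2.541, 1.847, 0.001]
force: [1.7, 5.0, 2.8]
opening: 0.239
grasp_force: 50.7
```

Run:
```python
from h import *
st()
a=grab('scene');f=a['frame'][180:270,100:240]; save('h.png',cv2.resize(f,None,fx=5,fy=5,interpolation=cv2.INTER_CUBIC))
```

```text
t 11.57 dock x,y 0.29566780466263526 37.18749085440093 z 32.011454133091156 F x,y,z 0.029925209975304637 5.270245133924021 2.8227164259079682 yaw 72.02960918496596 grip 50.687136054039 tq [ 0.85 -0.24 -0.05]
```

View pics/h.png

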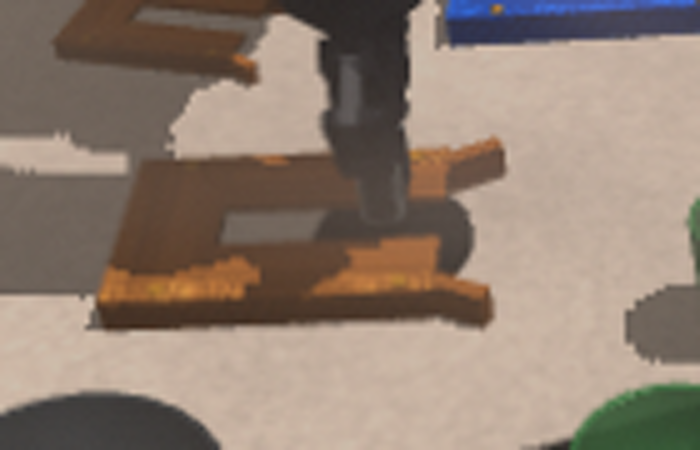

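The foot is under the lip and the stem sits centred in the slot at (380,210), with no side force.

jog_arm(
  deltas=[-0.2,0,0,0,10,-0.2,0,0,0,10,-0.2,0,0,0,10,-0.2,0,0,0,10,-0.2,0,0,0,10,-0.2,0,0,0,10,-0.1,0,0,0,10,-0.1,0,0,0,10,-0.1,0,0,0,10,-0.1,0,0,0,10],
)

```text
clock: 12.45
tool_pos: [527.5, -211.4, 32.0]
eef_rot: [2.541, 1.847, 0.001]
force: [2.1, 5.6, 4.2]
opening: 0.244
grasp_force: 50.8
```

```bash
python3 -c "
from h import *
st()"
```

```text
t 12.45 dock x,y 0.22724935916406522 -2.4398088167854968 z 32.01643955941818 F x,y,z 0.2530752418103337 6.007454395077217 4.213742209371488 yaw 72.03475108269862 grip 50.84737300872803 tq [ 0.95 -0.24  0.02]
```

jog_arm(
  deltas=[-0.04,0,0,0,10,-0.04,0,0,0,10,-0.04,0,0,0,10,-0.04,0,0,0,10],
)

```text
clock: 12.78
tool_pos: [526.2, -215.1, 32.0]
eef_rot: [2.541, 1.847, 0.001]
force: [2.4, 4.8, 2.6]
opening: 0.248
grasp_force: 50.9
```

```bash
python3 -c "
from h import *
st()"
```

```text
t 12.78 dock x,y 0.21925567830401477 -6.372004134710601 z 32.00910575493317 F x,y,z 0.8399153208631547 5.328092895932631 2.6353922182380694 yaw 72.03380656929637 grip 50.85770308971405 tq [ 0.8  -0.25 -0.02]
```

jog_arm(
  deltas=[-0.04,0,0,0,10,-0.04,0,0,0,10,-0.04,0,0,0,10,-0.04,0,0,0,10],
)

```text
clock: 13.12
tool_pos: [525.0, -218.9, 32.0]
eef_rot: [2.541, 1.847, 0.001]
force: [1.0, 5.5, 3.5]
opening: 0.241
grasp_force: 50.9
```

jog_arm(
  deltas=[-0.04,0,0,0,10,-0.04,0,0,0,10,-0.04,0,0,0,10],
)

```text
clock: 13.37
tool_pos: [524.1, -221.8, 32.0]
eef_rot: [2.541, 1.847, 0.001]
force: [2.5, 8.2, 6.5]
opening: 0.246
grasp_force: 50.9
```

jog_arm(
  deltas=[-0.04,0,0,0,10],
)

```text
clock: 13.45
tool_pos: [523.8, -222.7, 32.0]
eef_rot: [2.541, 1.847, 0.001]
force: [1.9, 6.4, 6.0]
opening: 0.245
grasp_force: 50.9
```

```bash
python3 -c "
from h import *
st()"
```

```text
t 13.45 dock x,y 0.21160778116703566 -14.353267406264056 z 32.01620281426931 F x,y,z -0.12776767946020148 6.68030499404181 5.9920157360484145 yaw 72.03253889942367 grip 50.912094712257385 tq [ 0.98 -0.33 -0.04]
```

jog_arm(
  deltas=[-0.04,0,0,0,10],
)

```text
clock: 13.53
tool_pos: [523.4, -223.7, 32.0]
eef_rot: [2.541, 1.847, 0.001]
force: [2.3, 3.8, 1.4]
opening: 0.243
grasp_force: 50.9
```

jog_arm(
  deltas=[-0.04,0,0,0,10],
)

```text
clock: 13.62
tool_pos: [523.1, -224.6, 32.0]
eef_rot: [2.541, 1.847, 0.001]
force: [2.6, 5.5, 3.4]
opening: 0.248
grasp_force: 50.9
```

jog_arm(
  deltas=[-0.04,0,0,0,10,-0.04,0,0,0,10],
)

```text
clock: 13.78
tool_pos: [522.5, -226.5, 32.0]
eef_rot: [2.541, 1.847, 0.001]
force: [2.2, 6.7, 6.3]
opening: 0.243
grasp_force: 50.9
```

jog_arm(
  deltas=[-0.04,0,0,0,10,-0.04,0,0,0,10],
)

```text
clock: 13.95
tool_pos: [521.9, -228.4, 32.0]
eef_rot: [2.541, 1.847, 0.001]
force: [1.3, 5.2, 2.7]
opening: 0.248
grasp_force: 50.9
```

jog_arm(
  deltas=[-0.04,0,0,0,10,-0.04,0,0,0,10],
)

```text
clock: 14.12
tool_pos: [521.2, -230.3, 32.0]
eef_rot: [2.541, 1.847, 0.001]
force: [2.2, 6.4, 7.0]
opening: 0.244
grasp_force: 50.9
```

jog_arm(
  deltas=[-0.04,0,0,0,10,-0.04,0,0,0,10],
)

```text
clock: 14.28
tool_pos: [520.7, -232.2, 32.0]
eef_rot: [2.541, 1.847, 0.001]
force: [0.3, 6.3, 3.1]
opening: 0.247
grasp_force: 50.9
```

jog_arm(
  deltas=[-0.04,0,0,0,10,-0.04,0,0,0,10],
)

```text
clock: 14.45
tool_pos: [520.1, -233.9, 32.1]
eef_rot: [2.541, 1.847, 0.001]
force: [3.8, 10.3, 6.6]
opening: 0.241
grasp_force: 51.0
```

The pad is found: about 11 N against a baseline of 6–7 N. Advancing 1 mm more.

jog_arm(
  deltas=[-0.04,0,0,0,10,0,0,0,0,10],
)

```text
clock: 14.62
tool_pos: [519.8, -234.8, 32.1]
eef_rot: [2.541, 1.847, 0.002]
force: [3.6, 9.8, 5.2]
opening: 0.24
grasp_force: 51.0
```

```bash
python3 -c "
from h import *
st()"
```

```text
t 14.62 dock x,y 0.18712303353707735 -27.03313830188715 z 32.063181495691296 F x,y,z 0.37802737080185533 10.389556155298246 5.163923842949339 yaw 72.02650428906317 grip 51.03715717792511 tq [ 1.57 -0.55 -0.06]
```

jog_arm(
  deltas=[-0.03,0,0,0,10,0,0,0,0,10],
)

```text
clock: 14.78
tool_pos: [519.6, -235.3, 32.1]
eef_rot: [-2.541, -1.847, -0.002]
force: [5.0, 12.0, 6.5]
opening: 0.243
grasp_force: 51.2
```

```bash
python3 -c "
from h import *
st()"
```

```text
t 14.78 dock x,y 0.16381419975236794 -27.591310376019102 z 32.096511878585304 F x,y,z 1.0159892673144073 12.98538767567522 6.469396404788103 yaw 72.02392792164626 grip 51.22505307197571 tq [ 1.87 -0.66  0.  ]
```

jog_arm(
  deltas=[0,0,0,0,10,0,0,0,0,10,0,0,0,0,10,0,0,0,0,10],
)

```text
clock: 15.12
tool_pos: [519.6, -235.3, 32.1]
eef_rot: [-2.541, -1.847, -0.002]
force: [4.0, 10.8, 6.2]
opening: 0.242
grasp_force: 51.2
```

jog_arm(
  deltas=[0,0,0,0,10,0,0,0,0,10,0,0,0,0,10,0,0,0,0,10],
)

```text
clock: 15.45
tool_pos: [519.7, -235.3, 32.1]
eef_rot: [-2.541, -1.847, -0.002]
force: [5.2, 11.6, 7.0]
opening: 0.244
grasp_force: 51.2
```

```bash
python3 -c "
from h import *
st()"
```

```text
t 15.45 dock x,y 0.19827496775933146 -27.56117582917554 z 32.086414520299854 F x,y,z 1.3331189710255702 12.60672663920144 7.028129362190297 yaw 72.03052127328259 grip 51.225682497024536 tq [ 1.85 -0.67 -0.02]
```

jog_arm(
  deltas=[-0.02,0,0,0,10,0,0,0,0,10,0,0,0,0,10,0,0,0,0,10],
)

```text
clock: 15.78
tool_pos: [519.5, -235.6, 32.1]
eef_rot: [-2.541, -1.847, -0.002]
force: [5.1, 12.6, 7.9]
opening: 0.245
grasp_force: 51.2
```

jog_arm(
  deltas=[0,0,0,0,10,0,0,0,0,10,0,0,0,0,10,0,0,0,0,10],
)

```text
clock: 16.12
tool_pos: [519.5, -235.6, 32.1]
eef_rot: [-2.541, -1.847, -0.002]
force: [3.8, 12.4, 7.0]
opening: 0.246
grasp_force: 51.2
```

```bash
python3 -c "
from h import *
st()"
```

```text
t 16.12 dock x,y 0.18003549887593087 -27.924221368441305 z 32.132455502925815 F x,y,z -0.16860553861417604 12.975768618684718 6.977578774371509 yaw 72.03426925553686 grip 51.234875321388245 tq [ 2.08 -0.72  0.05]
```

jog_arm(
  deltas=[0,0,0,0,28,0,0,0,0,32,0,0,0,0,40,0,0,0,0,50,0,0,0,0,60,0,0,0,0,60,0,0,0,0,60],
  newtons=20,
)

```text
clock: 16.7
tool_pos: [519.0, -236.5, 31.8]
eef_rot: [2.541, 1.847, -0.0]
force: [-0.5, 0.1, 0.1]
opening: 0.703
grasp_force: 0.0
```

jog_arm(
  deltas=[0,0,-0.3,0,60,0,0,-0.5,0,60,0,0,-0.8,0,60,0,0,-0.9,0,60,0,0,-0.9,0,60,0,0,-0.9,0,60,0,0,-0.9,0,60,-0.5,0,-0.5,0,60,-0.8,0,0,0,60,-0.8,0,0,0,60,-0.8,0,0,0,60,0,0,0,0,60],
)

```text
clock: 17.7
tool_pos: [495.9, -308.2, 175.0]
eef_rot: [2.541, 1.844, -0.001]
force: [-0.2, -1.5, -1.1]
opening: 0.702
grasp_force: 0.0
```

Run:
```python
from h import *
st(); c=grab('wrist'); save('i.png',c['frame']); P=cloud(c)
q=(P[...,2]>84)&(P[...,2]<98)&(np.hypot(P[...,0]-519.5,P[...,1]+235.6)<40)
n,l,s,ce=cv2.connectedComponentsWithStats(q.astype(np.uint8)); i=1+np.argmax(s[1:,4]); p=onz(c,*ce[i],92); print(s[i],p,(p[:2]-O)@N,(p[:2]-O)@D)
```

```text
t 17.7 dock x,y 0.14296071822904585 -104.26048092917036 z 175.00677730310116 F x,y,z 0.27724169638371665 -1.4738907066575582 -1.0535772249752644 yaw 71.94264272070129 grip 0.0 tq [ 0.03  0.01 -0.01]
[242  84  29  31 667] [ 520.95723199 -235.78980935   92.        ] 1.5804359586036876 -27.65495775451842
```

View pics/i.png

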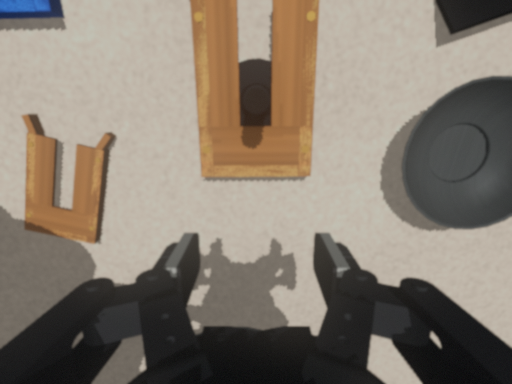

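The wrist view shows the stick upright at (256,95) in the slot, at dock x ≈ 1.6 mm and y ≈ −27.7 mm. It is released and has sprung back about 1.7 mm, which fits it still resting against the pad, so I'm handing in.

```bash
python3 -c "
from cell import bot
print(bot.finish_job())"
```

```text
the job is handed in; nothing more can be done
None
```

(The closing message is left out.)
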